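# Set the plating turntable to its mark and clamp it

### The arm

A 7-joint arm with a two-finger parallel gripper is mounted at the origin on a cart in front of the work surface, level with it; the furniture and walls round the work are solid. World frame = base frame: x ahead of the robot, y to its left, z up, the work surface at z = 0. Lengths are in mm, angles in rad, forces in N, time in s.
With the tool pointing down it reaches from about 400 to 875 mm from the base axis. Payload 4.4 kg.
Tool frame: the origin (TCP) lies midway between the tips of the shut fingers; the grasp point (between the pads) lies grasp_offset behind it (grasp_offset is the distance from the TCP to the grasp point, in mm); z points along the fingers, y is the line along which they close (so a half turn about z gives the same grasp; the last joint's range is limited). The gripper opens to 85 mm and grips with 20 to 120 N. Pads are 22 mm wide; open, the fingers measure 114 mm over their backs; the gripper's body (76 mm by 85 mm) begins 54 mm behind the grasp point. The pads swing forward as they close: fully open they stand 13 mm farther back than shut.
Start: joints at [1.232, 0.628, 0.038, 1.517, -0.027, 0.996, -0.02], TCP at [175.156, -625.97, 231.313] pointing down, gripper open.
Joint ranges: [-3.06, 3.06], [-0.37, 2.12], [-1.25, 1.32], [0.18, 2.47], [-1.1, 4.24], [0.23, 1.98], [-2.94, 2.94]. Speed limits (rad/s): [2.57, 2.57, 3.14, 3.14, 3.14, 3.14, 3.14].

### API

Orientations are given as [roll, pitch, yaw] about the fixed x, y, z axes, in that order (R = Rz(yaw) Ry(pitch) Rx(roll)).
In Python, from cell import * gives the robot as it stands. The module is installed in compiled form; this text tells all that it offers.
- The arm moves only by the shell command python3 -m jog 'ROWS'. ROWS is a JSON object of lists of equal length, an entry for each row: "angular": the turn, a rotation vector about the tool's x, y, z in degrees, a list of three; "travel": the shift along the tool's x, y, z in cm, a list of three; "fingers": the closure, from 0 (fully open) to 1 (shut). In form: {"angular": [[rx, ry, rz], ...], "travel": [[tx, ty, tz], ...], "fingers": [fingers, ...]}. A call has 1 to 5 rows; each row is the pose to reach, as a shift and turn from the pose commanded when the call began, along the tool's axes at that moment; what a row does not reach only later rows make up. A row lasts 1/8 s, in which the tool goes at most 62.5 mm and 10.7 degrees, less where a joint would pass 70% of its speed; a pose out of reach is approached as far as the arm can. A call with a gripper value outside its range is refused whole. The fingers move at their own pace and stop on an object; the grip force is fixed at half the most. Time passes only in rows, so rows that repeat a pose let the fingers close. It gives the time, the measured TCP pose, the force and the opening at its end, in the units of the state.
- read_state(): the state, without advancing time (a new reading comes with each control period).
- get_image(name): name is "scene" or "side" or "wrist"; returns the picture (384x512x3 uint8, red, green, blue); there is no depth.
- camera_model(name): a dict with "mtx" (3x3 intrinsics, pixels), "k1" (the pictures are not rectified: a ray, as slopes to the right and down, at radius r is drawn at 1 + k1 r^2 times it, then the intrinsics apply), "T" (4x4, takes a point from camera to world coordinates). Camera axes: x right, y down, z forward; pixel columns grow to the right and rows downward; lengths in mm; the calibration is good to about 2 mm. A picture is of the moment at which its call begins: read the wrist's pose just before it. camera_model takes no time and is no camera call; for the wrist camera it gives the pose at the moment of the call.
- finish_job(): hands the job in, once; it reports no verdict.
The state is a dict: "clock": time; "qpos": joint angles; "qd": joint speeds; "tau": joint torques, N m; "eef_pos": TCP position; "tool_rot": TCP orientation; "force": force on the tool from outside, world axes, zero at the start; "torque": the same for the moment, N m; "width": finger opening in mm.
Only numpy, scipy, OpenCV 4.12 (cv2) and the standard library are available. Lean on these libraries where they do the work, as an engineer would, in place of code of your own. Each camera call takes 0.05 s, during which the arm holds its last target. There are 200 camera calls.

### The job

Push the turntable's dial round by its upright post until the dial's index line lines up with the one long, broad line of the scale ring; leave the scale ring as it is set and the petri dish lying in its seat on the dial. Then push the clamp block at the turntable's side fully in towards the dial. Do all of it by pushing with the fingers; lift nothing, and leave the things standing round it where they are.

Things in the scene. Friction and masses are not known exactly. Their poses are not given: they have to be found in the camera images.
- turntable: Low round aluminium housing of a manual plating turntable, fixed to the bench: 264 mm across, 12 mm high, with a flat clamp deck (74 mm wide, 14 mm high) that sticks out on its -y side to 182 mm from the centre. Origin: on the axis of rotation, on the bench surface; z up. On the housing lies a black scale ring (256 mm across, top at z = 18 mm) and on that the light grey dial (a disc 196 mm across, top at z = 26 mm).
- dial (a joint): Angle of the dial about the vertical axis, rad, growing anticlockwise seen from above: the dial's index line (and the post, which stands on that line) points along the housing's +x axis at 0 and along +y at pi/2. The dial turns both ways through more than a full turn, with a light drag (0.1 N m, 1 to 2 N at the post), and stays where it is left. The clamp does not itself alter the drag.
- ring (a joint): Angle at which the black scale ring is screwed fast, rad, anticlockwise from above: at 0 its long line points along the housing's -x axis. It differs from start to start and does not turn in normal handling.
- index_mark (a point): Outer end of the index line, at the dial's rim, 98 mm from the axis, 18 mm above the bench. The index line is the only dark line on the dial: radial, 5 mm wide, from 55 mm to 97 mm from the axis.
- target_line (a point): Inner end of the scale ring's long line, 98 mm from the axis, 18 mm above the bench. That line is white, radial, 26 mm long and 5 mm wide; the other 23 lines of the ring, every 15 degrees, are 8 mm long and 1.5 mm wide. When the index line is lined up this point and index_mark coincide.
- post_top (a point): Top centre of the steel finger post on the dial: upright, 14 mm in diameter, 80 mm from the axis, from 26 mm to 60 mm above the bench. Push it sideways along its circle. Between it and the dish the nearest thing is the dish seat's lip, whose outside is 53 mm from the axis and whose top is 30 mm above the bench.
- clamp (a joint): Travel of the clamp slide, m: 0 = out (as it starts), 0.015 = fully in, its steel shoe against the dial's rim. Moves along the housing's +y axis, friction 3 N, no spring, stays where it is left.
- clamp_face (a point): Centre of the outer face of the clamp's black block, 36 mm above the bench. The block is 42 mm wide (along the housing's x), 14 mm thick (along y) and reaches from 16 to 52 mm above the bench; this face looks along the housing's -y and is pushed along +y. When out, it lies 175 mm from the axis.
- dish: Closed petri dish, 90 mm across, 15 mm high, loose in a seat of 98 mm inside diameter with a 4 mm high lip, in the middle of the dial; it turns with the dial. Origin: centre of its underside, 26 mm above the bench.
- timer_1: White bench timer, 60x64x20 mm, loose, a bystander. Origin: centre of its underside.
- pad: Pad of sticky notes, 74x74x14 mm, loose, a bystander. Origin: centre of its underside.
- tape_roll: Small dark roll of tape lying flat, 55x53x19 mm, loose, a bystander. Origin: centre of its underside.
- microtube: Small lying microtube, 17x42x12 mm, loose, a bystander. Origin: centre of its underside.
Not all that is in view belongs to the job. Of the things like the dish, leave any that is purple; of the rest the smaller one is meant.

How it is judged:
By the outcome, as a careful person would: the job done as asked, in the order asked, and still so for the second after the job is handed in, with the robot touching nothing.
It also fails if it takes over 69 s, if anything falls off the work surface, if the arm or the gripper's body presses on something with over 40 N, if the wrist force passes 120 N, or if a joint passes its speed limit or range.

## Working session

There is one attempt and no reset: what is moved stays moved. The work goes in short steps, Python scripts to look and compute and a shell command to move; the robot and the scene stay as the last step left them, time stands still between calls to the robot, and variables do not carry over. Pictures are saved under pics/ and viewed, on a budget of 10 in all, crops included, one or two more only if the job needs it, and the job is handed in when it is done.

```bash
mkdir -p pics; cat > h.py <<'E'
from cell import *
import numpy as np, cv2
def ray(name,uv,cm=None):
    c=cm or camera_model(name); K=np.array(c["mtx"]);T=np.array(c["T"])
    d=np.linalg.inv(K)@[uv[0],uv[1],1]; xd=d[:2]; x=xd.copy()
    for _ in range(30): x=xd/(1+c["k1"]*(x@x))
    return T[:3,3],T[:3,:3]@np.array([x[0],x[1],1])
def onz(name,uv,z,cm=None):
    o,d=ray(name,uv,cm); return o+d*(z-o[2])/d[2]
def px(name,P,cm=None):
    c=cm or camera_model(name); T=np.array(c["T"]); p=T[:3,:3].T@(np.array(P)-T[:3,3]); x=p[:2]/p[2]
    x=x*(1+c["k1"]*(x@x)); return (np.array(c["mtx"])@[x[0],x[1],1])[:2]
def save(im,n): cv2.imwrite("pics/"+n,cv2.cvtColor(im,cv2.COLOR_RGB2BGR))
E
python3 - <<'E'
from h import *
s=read_state();print(s)
ims=[get_image(n) for n in("scene","side","wrist")]
for n,i in zip(("scene","side","wrist"),ims): np.save(n+"0.npy",i)
a=np.hstack([ims[0],ims[1]])
save(ims[0],"scene0.png");save(np.hstack([cv2.resize(i,(400,300)) for i in ims[1:]]),"sw0.png")
for n in("scene","side","wrist"): print(n,np.array(camera_model(n)["T"]).round(2).tolist(),camera_model(n)["k1"])
E
```

```text
{'clock': 0.0, 'qpos': array([ 1.23217616,  0.62933057,  0.03845055,  1.51837137, -0.02701848,
        0.9962893 , -0.02000909]), 'qd': array([ 0.00162252, -0.00148541,  0.00010721, -0.00063144, -0.00168099,
        0.00040075, -0.00302989]), 'tau': array([ 6.29326018e-05, -5.63419175e+01,  1.22631177e+00, -1.93451160e+01,
        1.09681534e-02,  1.03109048e-02,  2.19728065e-06]), 'eef_pos': array([ 175.00201491, -625.35229626,  230.3982415 ]), 'tool_rot': array([-3.13971223e+00,  1.36415623e-05,  2.72794010e-01]), 'force': array([-0.54738466, -0.74340685, -0.8021335 ]), 'torque': array([0.04242179, 0.00181527, 0.01981508]), 'width': 85.24349667348075}
scene [[-0.63, -0.52, 0.58, -298.13], [-0.78, 0.4, -0.49, 656.0], [0.02, -0.76, -0.65, 984.09], [0.0, 0.0, 0.0, 1.0]] -0.12968617937303764
side [[-0.99, -0.08, 0.08, 427.51], [-0.11, 0.66, -0.75, 791.95], [0.01, -0.75, -0.66, 813.81], [0.0, 0.0, 0.0, 1.0]] -0.07154067082244919
wrist [[0.27, -0.93, -0.27, 243.21], [-0.96, -0.26, -0.07, -607.2], [-0.0, 0.28, -0.96, 372.14], [0.0, 0.0, 0.0, 1.0]] -0.036233944638270975
```

View pics/scene0.png

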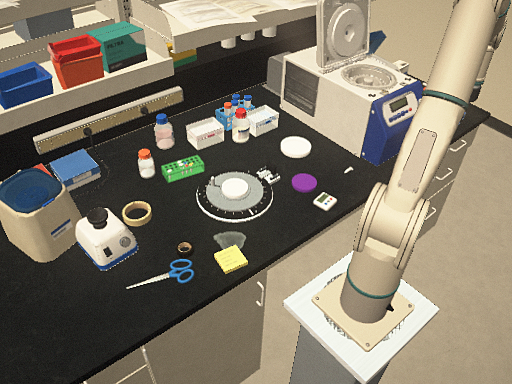

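View pics/sw0.png

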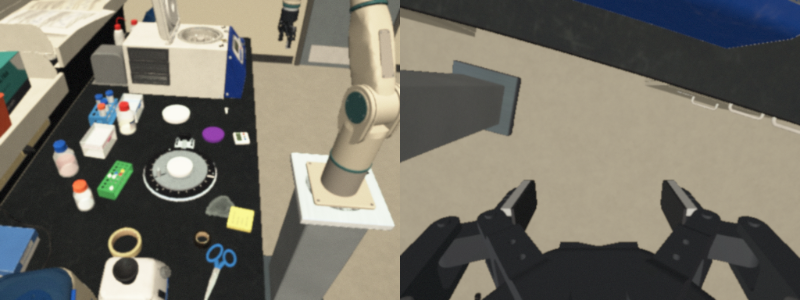

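The scene picture shows the turntable at about (235,193), its clamp at about (267,176), and three dish-like things. These are the white disc on the dial (235,188), a larger white disc (296,147) and a purple one (304,183). The one on the dial is the smaller non-purple one and sits in the seat, so it fits. An enlarged crop should confirm that.

```bash
python3 - <<'E'
from h import *
a=np.load("scene0.npy")[140:240,180:320]; b=np.load("side0.npy")[130:270,170:330]
save(np.hstack([cv2.resize(a,(420,300),interpolation=3),cv2.resize(b,(343,300),interpolation=3)]),"crop0.png")
# axis from the dish outline and dial outline
for n in("scene","side"):
    im=np.load(n+"0.npy"); g=cv2.cvtColor(im,cv2.COLOR_RGB2HSV)
    m=((g[...,2]>90)&(g[...,1]<60)).astype(np.uint8)
    k,l,st,c=cv2.connectedComponentsWithStats(m)
    x,y=(235,205) if n=="scene" else (232,235)
    i=[j for j in range(1,k) if 100<st[j,4]<8000 and abs(c[j]-[x,y]).max()<45]
    print(n,[(st[j].tolist(),c[j].round(1).tolist(),onz(n,c[j],26).round(0).tolist()) for j in i])
E
```

```text
scene [([256, 168, 24, 17, 185], [267.8, 175.9], [550.0, -129.0, 26.0]), ([196, 170, 77, 53, 2199], [234.1, 194.5], [545.0, 24.0, 26.0]), ([213, 231, 33, 19, 419], [229.9, 238.8], [395.0, 154.0, 26.0])]
side [([182, 192, 96, 67, 3705], [230.2, 222.5], [560.0, 35.0, 26.0])]
```

View pics/crop0.png

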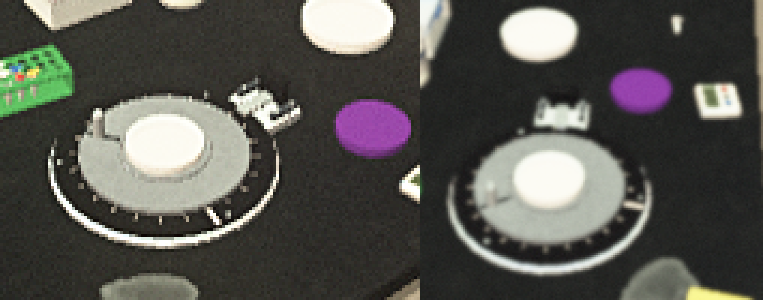

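The crop confirms it: the dish on the dial is the small white one. The larger white and the purple ones lie loose on the bench. The post is at about scene (213,178), the index line at about (216,185), and the broad white line at about (251,212).

```bash
python3 - <<'E'
from h import *
for n,c0 in(("scene",(233,190)),("side",(232,228))):
    im=np.load(n+"0.npy"); g=cv2.cvtColor(im,cv2.COLOR_RGB2HSV)
    m=((g[...,2]>80)&(g[...,1]<60)).astype(np.uint8)
    # radial scan from centre outwards: first dark run on the dial's edge
    P=[]
    for t in np.arange(0,2*np.pi,.05):
        for r in range(20,60):
            u=c0[0]+r*np.cos(t); v=c0[1]+r*np.sin(t)
            if not m[int(round(v)),int(round(u))]: P.append(onz(n,(u,v),26)[:2]); break
    P=np.array(P); keep=np.ones(len(P),bool)
    for _ in range(8):
        A=np.c_[2*P[keep],np.ones(keep.sum())]; s=np.linalg.lstsq(A,(P[keep]**2).sum(1),rcond=None)[0]
        R=np.sqrt(s[2]+s[:2]@s[:2]); d=np.hypot(*(P-s[:2]).T)-R; keep=abs(d)<max(4,1.5*np.std(d[keep]))
    print(n,"centre",s[:2].round(1),"R",R.round(1),keep.sum())
    w=((g[...,2]>170)&(g[...,1]<60)).astype(np.uint8);k,l,st,c=cv2.connectedComponentsWithStats(w)
    for j in range(1,k):
        if abs(c[j]-c0).max()<50 and st[j,4]>5: p=onz(n,c[j],18)[:2]; print(st[j].tolist(),c[j].round(1),p.round(0),np.hypot(*(p-s[:2])).round(0),np.degrees(np.arctan2(*(p-s[:2])[::-1])).round(0))
ax=np.array(s[:2])
for n,uv in(("scene",(213,178)),("side",(201,216))): p=onz(n,uv,60);print("post top",n,p.round(0),np.hypot(*(p[:2]-ax)))
E
cat >> h.py <<'E'
def rel(P):
    s=read_state(); from scipy.spatial.transform import Rotation as R
    Rm=R.from_euler("xyz",s["tool_rot"]).as_matrix(); return (Rm.T@(np.array(P)-s["eef_pos"])/10).round(2)
E
```

```text
scene centre [564.4  11.3] R 104.4 91
[257, 170, 23, 13, 125] [266.6 175.5] [ 562. -134.] 145.0 -91.0
[206, 172, 57, 38, 1615] [234.4 190.9] [566.   7.] 4.0 -65.0
[196, 192, 77, 31, 218] [232.2 213.3] [484.  78.] 105.0 140.0
[249, 209, 4, 6, 11] [250.6 211.5] [454.  26.] 111.0 172.0
side centre [564.3  10.3] R 105.1 85
[224, 179, 24, 11, 187] [236.2 184.5] [ 567. -135.] 146.0 -89.0
[196, 194, 69, 48, 2548] [230.3 217.2] [564.   7.] 4.0 -91.0
[184, 221, 93, 37, 378] [232.9 245.5] [542. 109.] 101.0 103.0
post top scene [625.  53.  60.] 74.21033012437391
post top side [635.  53.  60.] 82.69327763098747
```

```bash
python3 - <<'E'
from h import *
for uv in((365,157),(425,125),(283,108),(168,182),(204,170),(345,170),(324,202),(230,258)): print(uv,onz("scene",uv,0).round(0))
print(rel((500,-150,230)),rel((620,20,230)))
E
```

```text
(365, 157) [ 429. -528.   -0.]
(425, 125) [ 416. -935.    0.]
(283, 108) [ 896. -518.    0.]
(168, 182) [765. 154.  -0.]
(204, 170) [743.  14.   0.]
(345, 170) [ 423. -403.    0.]
(324, 202) [ 350. -212.    0.]
(230, 258) [353. 186.   0.]
[ 44.11 -37.04   0.12] [ 60.24 -50.18   0.13]
```

```bash
F='"fingers":[1,1,1,1,1]'; python3 -m jog '{"angular":[[0,0,0],[0,0,0],[0,0,0],[0,0,0],[0,0,0]],"travel":[[4,-3.4,0],[8,-6.8,0],[12,-10.2,0],[16,-13.6,0],[20,-17,0]],"fingers":[1,1,1,1,1]}'
python3 -m jog '{"angular":[[0,0,0],[0,0,0],[0,0,0],[0,0,0],[0,0,0]],"travel":[[4,-3.4,0],[8,-6.8,0],[12,-10.2,0],[16,-13.6,0],[20,-17,0]],"fingers":[1,1,1,1,1]}'
python3 -m jog '{"angular":[[0,0,0],[0,0,0],[0,0,0],[0,0,0],[0,0,0]],"travel":[[4,-3.4,0],[8,-6.8,0],[12,-10.2,0],[16,-13.6,0],[20.2,-16.2,0]],"fingers":[1,1,1,1,1]}'
python3 -m jog '{"angular":[[0,0,0],[0,0,0]],"travel":[[0,0,0],[0,0,0]],"fingers":[1,1]}'
python3 - <<'E'
from h import *
import pickle
s=read_state();cm=camera_model("wrist");im=get_image("wrist");pickle.dump((im,cm),open("w1.pkl","wb"))
print(s["clock"],s["eef_pos"],s["tool_rot"],s["width"],s["qpos"].round(2));save(im,"w1.png")
E
```

```text
clock: 0.78
eef_pos: [322.7, -406.8, 231.2]
tool_rot: [-3.141, -0.0, 0.273]
force: [1.0, 0.2, -0.7]
width: -0.4
clock: 1.4
eef_pos: [469.5, -189.3, 231.3]
tool_rot: [3.141, 0.0, 0.273]
force: [0.8, -0.5, 0.0]
width: -0.2
clock: 2.02
eef_pos: [620.1, 21.8, 231.1]
tool_rot: [-3.141, 0.001, 0.274]
force: [0.2, -0.8, -0.4]
width: -0.2
clock: 2.28
eef_pos: [618.9, 18.9, 230.8]
tool_rot: [3.141, 0.002, 0.273]
force: [-1.2, -0.5, -0.0]
width: 0.3
2.275 [618.93946849  18.86553386 230.76581688] [3.14101368e+00 1.77760165e-03 2.72536753e-01] 0.277095123881462 [-0.07  0.58 -0.01  1.61  0.01  0.95 -1.38]
```

View pics/w1.png

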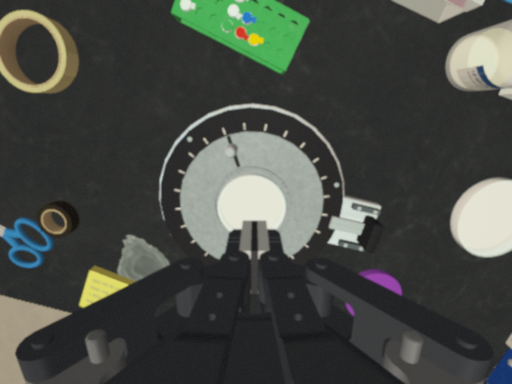

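The wrist view shows the dial at about (252,195), with the post top at (231,152) and the index line out to (227,133). The clamp is at about (355,225) with its black block at (373,235). The long line is hidden behind the fingers.

```bash
python3 - <<'E'
from h import *
import pickle
im,cm=pickle.load(open("w1.pkl","rb")); n="wrist"
g=cv2.cvtColor(im,cv2.COLOR_RGB2HSV)
m=((g[...,2]>80)&(g[...,1]<60)).astype(np.uint8); m=cv2.medianBlur(m,5); P=[];c0=(252,195)
for t in np.arange(np.radians(150),np.radians(390),.04):
    for r in range(30,100):
        u=c0[0]+r*np.cos(t); v=c0[1]+r*np.sin(t)
        if not m[int(round(v)),int(round(u))]:
            if r>45: P.append(onz(n,(u,v),26,cm)[:2])
            break
P=np.array(P); keep=np.ones(len(P),bool)
for _ in range(8):
    s=np.linalg.lstsq(np.c_[2*P[keep],np.ones(keep.sum())],(P[keep]**2).sum(1),rcond=None)[0]
    R=np.sqrt(s[2]+s[:2]@s[:2]); d=np.hypot(*(P-s[:2]).T)-R; keep=abs(d)<max(1.5,1.5*np.std(d[keep]))
c=s[:2];print("axis",c.round(1),"R",R.round(1),keep.sum(),"expect 98")
for nm,uv,z in(("post",(231,152),60),("idxend",(227.5,134),26),("block",(373,235),52),("blk tr",(381,221),52),("blk br",(375,251),52),("shoe l",(331,240),30),("cl tl",(346,198),30)):
    p=onz(n,uv,z,cm)[:2];print(nm,p.round(1),np.hypot(*(p-c)).round(1),np.degrees(np.arctan2(*(p-c)[::-1])).round(1))
im2=cv2.resize(im[95:265,150:390],(800,567),interpolation=3); save(im2,"w1c.png")
E
```

```text
axis [566.9   7.9] R 98.9 75 expect 98
post [633.8  50.4] 79.3 32.4
idxend [649.   61.7] 98.2 33.2
block [ 576.7 -155.3] 163.5 -86.5
blk tr [ 597.9 -157.7] 168.5 -79.4
blk br [ 555.5 -167.2] 175.5 -93.7
shoe l [ 546.2 -114. ] 123.6 -99.6
cl tl [ 610.2 -111.9] 127.4 -70.1
```

View pics/w1c.png

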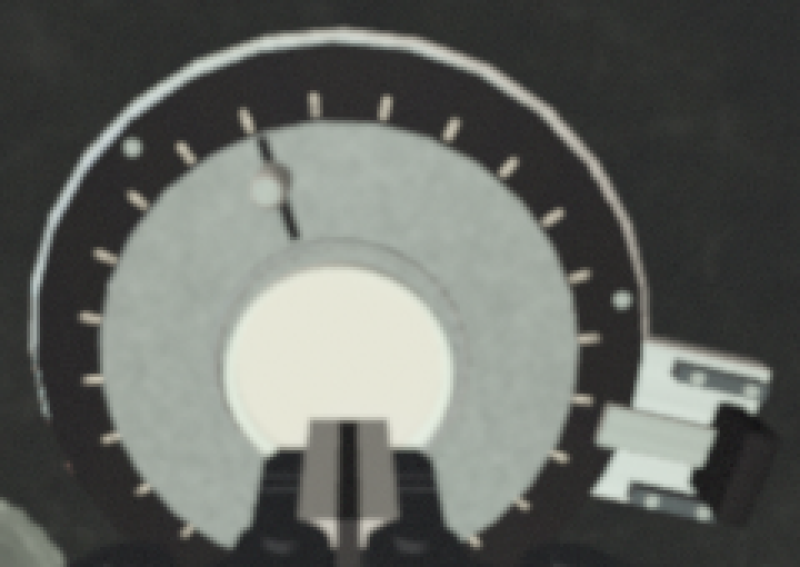

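```bash
python3 -m jog '{"angular":[[0,0,0],[0,0,0],[0,0,0],[0,0,0],[0,0,0]],"travel":[[2.5,1.2,3],[2.5,1.2,8],[2.5,1.2,13],[2.5,1.2,17],[2.5,1.2,19]],"fingers":[1,1,1,1,1]}'
python3 -m jog '{"angular":[[0,0,0],[0,0,0]],"travel":[[0,0,0.2],[0,0,0.2]],"fingers":[1,1]}'
python3 - <<'E'
from h import *
from scipy.spatial.transform import Rotation as R
s=read_state();c=np.array([566.9,7.9]);p=s["eef_pos"];y=s["tool_rot"][2]
print(p,s["force"],"phi",np.degrees(np.arctan2(p[1]-c[1],p[0]-c[0])))
# pushing arc in tool frame at this pose
Rm=R.from_euler("xyz",s["tool_rot"]).as_matrix()
for a in range(4,160,8):
    q=np.r_[c+80*np.array([np.cos(np.radians(a)),np.sin(np.radians(a))]),p[2]]
    print(a,(Rm.T@(q-p)/10).round(2),"rz",round(np.degrees(y)-a,1))
E
```

```text
clock: 2.95
eef_pos: [645.0, 12.9, 39.3]
tool_rot: [-3.142, 0.004, 0.271]
force: [-0.5, 0.0, 1.2]
width: -0.1
clock: 3.2
eef_pos: [648.1, 14.4, 40.9]
tool_rot: [3.141, -0.003, 0.272]
force: [0.9, 0.9, -0.1]
width: 0.2
[648.12706244  14.44222964  40.88751609] [ 0.86541504  0.8837916  -0.09592484] phi 4.6048044905500305
4 [-0.16  0.05 -0.  ] rz 11.6
12 [-0.02 -1.05 -0.  ] rz 3.6
20 [-0.02 -2.17 -0.  ] rz -4.4
28 [-0.19 -3.27 -0.  ] rz -12.4
36 [-0.5  -4.34 -0.  ] rz -20.4
44 [-0.96 -5.36 -0.01] rz -28.4
52 [-1.56 -6.3  -0.01] rz -36.4
60 [-2.28 -7.15 -0.01] rz -44.4
68 [-3.12 -7.89 -0.01] rz -52.4
76 [-4.05 -8.51 -0.02] rz -60.4
84 [-5.06 -8.99 -0.02] rz -68.4
92 [-6.12 -9.33 -0.02] rz -76.4
100 [-7.22 -9.52 -0.02] rz -84.4
108 [-8.34 -9.55 -0.03] rz -92.4
116 [-9.44 -9.42 -0.03] rz -100.4
124 [-10.53  -9.14  -0.03] rz -108.4
132 [-11.56  -8.72  -0.04] rz -116.4
140 [-12.52  -8.15  -0.04] rz -124.4
148 [-13.39  -7.46  -0.04] rz -132.4
156 [-14.16  -6.65  -0.04] rz -140.4
```

```bash
python3 -m jog '{"angular":[[0,0,2],[0,0,3.6],[0,0,3.6]],"travel":[[0,-0.5,0],[0,-1.05,0],[0,-1.05,0]],"fingers":[1,1,1]}'
python3 -m jog '{"angular":[[0,0,-4],[0,0,-8],[0,0,-12],[0,0,-16],[0,0,-20]],"travel":[[-0.02,-0.56,0],[-0.08,-1.11,0],[-0.17,-1.66,0],[-0.31,-2.21,0],[-0.48,-2.74,0]],"fingers":[1,1,1,1,1]}'
python3 - <<'E'
from h import *
s=read_state();c=np.array([566.9,7.9]);p=s["eef_pos"]
print(p,s["force"],"phi",np.degrees(np.arctan2(p[1]-c[1],p[0]-c[0])),np.hypot(*(p[:2]-c)),"yaw",np.degrees(s["tool_rot"][2]),s["qpos"].round(2))
im=get_image("wrist");save(im,"w2.png")
E
```

```text
clock: 3.58
eef_pos: [644.3, 26.3, 39.9]
tool_rot: [-3.141, -0.001, 0.211]
force: [0.0, -0.3, -0.4]
width: 0.0
clock: 4.2
eef_pos: [634.4, 50.1, 39.6]
tool_rot: [3.14, -0.001, 0.561]
force: [0.2, -2.2, 0.8]
width: -0.3
[634.36215629  50.05473392  39.57938527] [ 0.18733469 -2.2029234   0.79289397] phi 31.9998167815367 79.54975878767584 yaw 32.14441145277902 [-0.08  0.85 -0.08  1.69  0.11  0.6  -1.23]
```

View pics/w2.png

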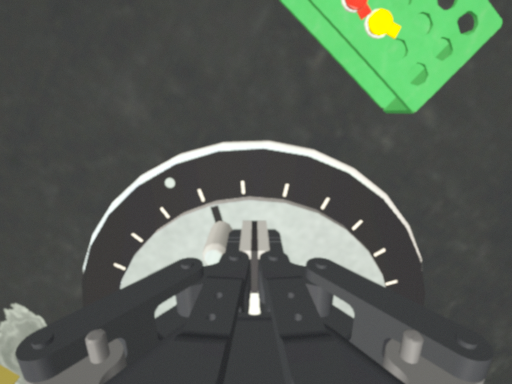

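The post at (214,240) rests against the finger's back, and the 2 N reading matches the drag. Now the arc, in 30-degree pieces.

```bash

python3 -m jog '{"angular":[[0,0,-6],[0,0,-12],[0,0,-18],[0,0,-24],[0,0,-30]],"travel":[[-0.04,-0.84,0],[-0.17,-1.66,0],[-0.39,-2.47,0],[-0.69,-3.25,0],[-1.07,-4.0,0]],"fingers":[1,1,1,1,1]}'
python3 -m jog '{"angular":[[0,0,-6],[0,0,-12],[0,0,-18],[0,0,-24],[0,0,-30]],"travel":[[-0.04,-0.84,0],[-0.17,-1.66,0],[-0.39,-2.47,0],[-0.69,-3.25,0],[-1.07,-4.0,0]],"fingers":[1,1,1,1,1]}'
python3 -m jog '{"angular":[[0,0,-6],[0,0,-12],[0,0,-18],[0,0,-24],[0,0,-30]],"travel":[[-0.04,-0.84,0],[-0.17,-1.66,0],[-0.39,-2.47,0],[-0.69,-3.25,0],[-1.07,-4.0,0]],"fingers":[1,1,1,1,1]}'
python3 -m jog '{"angular":[[0,0,-3],[0,0,-3]],"travel":[[-0.01,-0.42,0],[-0.01,-0.42,0]],"fingers":[1,1]}'
python3 - <<'E'
from h import *
s=read_state();c=np.array([566.9,7.9]);p=s["eef_pos"]
print(p,s["force"],"phi",np.degrees(np.arctan2(p[1]-c[1],p[0]-c[0])),np.hypot(*(p[:2]-c)),"yaw",np.degrees(s["tool_rot"][2]),s["qpos"].round(2))
cm=camera_model("wrist");im=get_image("wrist");sc=get_image("scene")
import pickle;pickle.dump((im,cm),open("w3.pkl","wb"));np.save("s3.npy",sc)
save(np.hstack([cv2.resize(im,(480,360)),cv2.resize(sc[160:240,190:280],(320,284),interpolation=3)[:,:].copy() if 0 else cv2.copyMakeBorder(cv2.resize(sc[160:240,190:280],(320,284),interpolation=3),0,76,0,0,0)]),"w3.png")
E
```

```text
clock: 4.88
eef_pos: [604.4, 78.6, 39.6]
tool_rot: [3.14, -0.001, 1.085]
force: [1.9, -0.8, -1.5]
width: 0.2
clock: 5.5
eef_pos: [564.0, 88.7, 39.6]
tool_rot: [3.139, -0.001, 1.609]
force: [2.4, 0.6, -1.2]
width: 0.1
clock: 6.12
eef_pos: [524.3, 77.1, 39.7]
tool_rot: [3.139, -0.0, 2.133]
force: [1.3, 1.4, -1.2]
width: 0.0
clock: 6.38
eef_pos: [520.0, 73.5, 39.4]
tool_rot: [-3.141, 0.0, 2.181]
force: [0.9, -0.3, -0.0]
width: 0.1
[519.96745087  73.46003273  39.3842572 ] [ 0.94658063 -0.3364663  -0.01987718] phi 125.59779027456295 80.62742746570127 yaw 124.94049592774383 [ 0.09  0.79 -0.43  2.    0.68  0.5  -0.23]
```

View pics/w3.png

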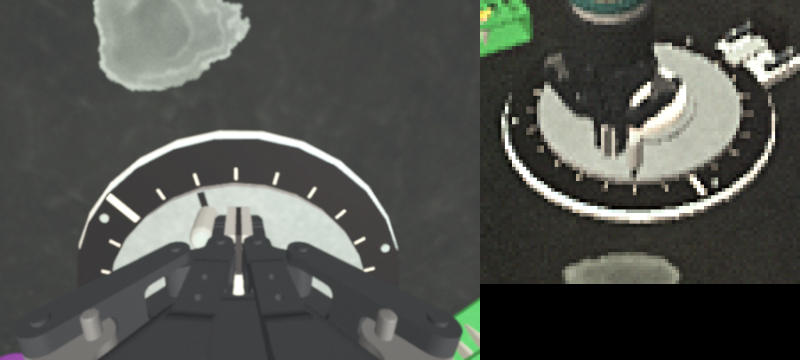

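The wrist view shows the long white line at original pixels (117,210)–(146,235) and the index end at about (214,205). Next, compute both angles.

```bash
cat >> h.py <<'E'
C=np.array([566.9,7.9])
def ang(uv,z,cm,name="wrist"):
    p=onz(name,uv,z,cm)[:2]-C; return p.round(1),np.hypot(*p).round(1),np.degrees(np.arctan2(p[1],p[0])).round(2)
def ticks(im,cm,zone=(90,230,60,470)):
    g=cv2.cvtColor(im,cv2.COLOR_RGB2HSV); w=((g[...,2]>135)&(g[...,1]<70)).astype(np.uint8)
    k,l,st,c=cv2.connectedComponentsWithStats(w); out=[]
    for j in range(1,k):
        if 8<st[j,4]<400:
            a=ang(c[j],18,cm)
            if 95<a[1]<125: out.append((int(st[j,4]),c[j].round(1).tolist(),a[1],a[2]))
    return out
def index(im,cm):
    # dark pixels of the dial between radius 88 and 96, seen on z=26
    out=[]
    g=im.max(2).astype(int); v,u=np.mgrid[0:384,0:512]
    for uu in range(0,512):
        for vv in range(150,300):
            if g[vv,uu]<90:
                p=onz("wrist",(uu,vv),26,cm)[:2]-C; r=np.hypot(*p)
                if 89<r<95: out.append((np.degrees(np.arctan2(p[1],p[0])),uu,vv))
    return np.array(out)
E
python3 - <<'E'
from h import *
import pickle
im,cm=pickle.load(open("w3.pkl","rb"))
for t in ticks(im,cm): print(t)
o=index(im,cm); o=o[(abs(o[:,1]-215)<25)]; print(len(o),o.mean(0),np.percentile(o[:,0],[0,10,50,90,100]).round(1))
print(ang((214,205),26,cm),ang((146,235),18,cm),ang((117,210),18,cm))
E
```

```text
(68, [251.1, 184.9], np.float64(104.5), np.float64(126.2))
(70, [293.9, 190.1], np.float64(104.0), np.float64(111.23))
(68, [208.8, 190.9], np.float64(104.6), np.float64(141.01))
(65, [332.4, 204.9], np.float64(103.8), np.float64(96.26))
(65, [171.1, 206.7], np.float64(104.8), np.float64(155.83))
(62, [362.9, 228.0], np.float64(103.4), np.float64(81.27))
(84, [110.7, 232.4], np.float64(119.9), np.float64(178.26))
(57, [383.2, 256.3], np.float64(103.0), np.float64(66.27))
(61, [122.1, 259.1], np.float64(104.8), np.float64(-174.51))
(74, [410.6, 264.2], np.float64(118.1), np.float64(58.46))
(43, [112.3, 289.5], np.float64(105.5), np.float64(-159.73))
48 [139.97545645 215.89583333 212.79166667] [139.  139.2 140.  140.7 141. ]
(array([-74.2,  62.8]), np.float64(97.2), np.float64(139.74)) (array([-99.4,  15.8]), np.float64(100.7), np.float64(170.97)) (array([-123.5,   20.6]), np.float64(125.2), np.float64(170.55))
```

```bash

python3 -m jog '{"angular":[[0,0,-6],[0,0,-12],[0,0,-18],[0,0,-23],[0,0,-27]],"travel":[[-0.04,-0.84,0],[-0.17,-1.66,0],[-0.39,-2.47,0],[-0.64,-3.13,0],[-0.87,-3.63,0]],"fingers":[1,1,1,1,1]}'
python3 -m jog '{"angular":[[0,0,0],[0,0,0]],"travel":[[0,0,0],[0,0,0]],"fingers":[1,1]}'
python3 - <<'E'
from h import *
import pickle
s=read_state();p=s["eef_pos"]
print(p,s["force"],"phi",np.degrees(np.arctan2(p[1]-C[1],p[0]-C[0])),np.hypot(*(p[:2]-C)),"yaw",np.degrees(s["tool_rot"][2]),s["qpos"].round(2))
cm=camera_model("wrist");im=get_image("wrist");pickle.dump((im,cm),open("w4.pkl","wb"))
for t in ticks(im,cm): print(t)
o=index(im,cm); o=o[(abs(o[:,1]-215)<25)]; print(len(o),o.mean(0),np.percentile(o[:,0],[0,10,50,90,100]).round(1))
save(cv2.resize(im[150:290,100:300],(800,560),interpolation=3),"w4.png")
E
```

```text
clock: 7.1
eef_pos: [495.5, 46.3, 39.4]
tool_rot: [3.141, 0.0, 2.655]
force: [-0.5, 1.6, 0.3]
width: 0.0
clock: 7.35
eef_pos: [495.4, 45.8, 39.3]
tool_rot: [-3.141, 0.0, 2.652]
force: [0.4, -0.4, 0.6]
width: -0.1
[495.41815648  45.77397151  39.26090254] [ 0.43841648 -0.36445426  0.63535499] phi 152.08354795803868 80.89556026616549 yaw 151.92913683582103 [ 0.2   0.79 -0.53  2.07  0.84  0.51  0.11]
(98, [169.1, 180.8], np.float64(119.8), np.float64(178.32))
(69, [242.2, 184.8], np.float64(104.9), np.float64(156.04))
(68, [285.2, 187.9], np.float64(104.4), np.float64(141.18))
(65, [324.9, 201.0], np.float64(104.1), np.float64(126.29))
(61, [164.1, 210.6], np.float64(105.1), np.float64(-174.4))
(62, [357.3, 222.5], np.float64(103.8), np.float64(111.36))
(57, [136.3, 235.6], np.float64(105.0), np.float64(-159.57))
(59, [380.1, 250.1], np.float64(103.6), np.float64(96.36))
49 [167.09600145 215.04081633 213.18367347] [166.1 166.3 167.1 167.9 168.1]
```

View pics/w4.png

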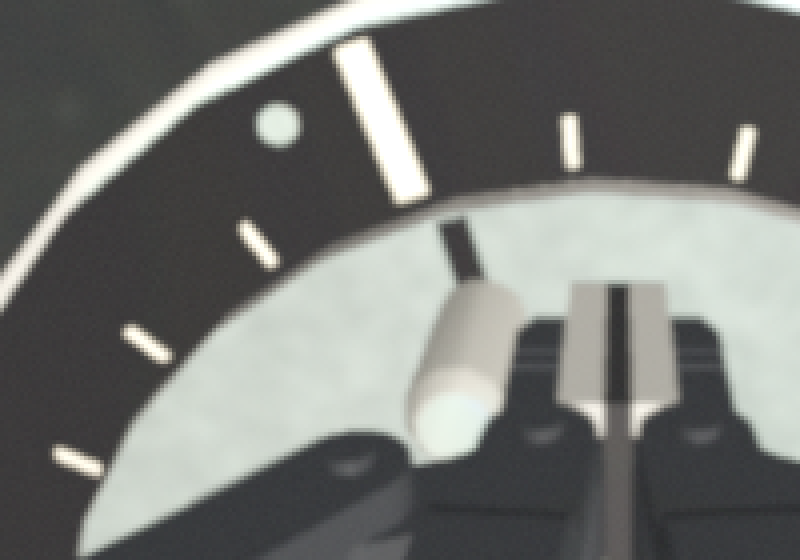

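The index (crop (458,245)) sits just clockwise of the long line (crop (385,120)). It measures 167.1° against about 170.9°, so it needs 3.8° more.

```bash

python3 -m jog '{"angular":[[0,0,-1],[0,0,-2],[0,0,-3],[0,0,-3.6],[0,0,-3.6]],"travel":[[0,-0.14,0],[0,-0.28,0],[-0.01,-0.42,0],[-0.02,-0.51,0],[-0.02,-0.51,0]],"fingers":[1,1,1,1,1]}'
cat > chk.py <<'E'
from h import *
import pickle,sys
s=read_state();p=s["eef_pos"]
print(p.round(1),s["force"].round(1),"phi",np.degrees(np.arctan2(p[1]-C[1],p[0]-C[0])),"yaw",np.degrees(s["tool_rot"][2]))
cm=camera_model("wrist");im=get_image("wrist");pickle.dump((im,cm),open(sys.argv[1]+".pkl","wb"))
# line: white pixels on z=18 at radius 102..122, near 171 deg; index: dark pixels on z=26 at 88..95
v,u=np.mgrid[100:330,60:450]; W=[];D=[]
g=im.max(2).astype(int)
for a,b in zip(u.ravel(),v.ravel()):
    if g[b,a]>150:
        q=onz("wrist",(a,b),18,cm)[:2]-C; r=np.hypot(*q)
        if 108<r<122: W.append(np.degrees(np.arctan2(*q[::-1])))
    elif g[b,a]<100:
        q=onz("wrist",(a,b),26,cm)[:2]-C; r=np.hypot(*q)
        if 89<r<95: D.append(np.degrees(np.arctan2(*q[::-1])))
for n,x in(("line",W),("index",D)): x=np.array(x); x=x[abs(x-171)<5]; print(n,len(x),x.mean(),x.min(),x.max())
save(im,sys.argv[1]+".png")
E
python3 chk.py w5
```

```text
clock: 8.02
eef_pos: [493.1, 41.1, 39.3]
tool_rot: [-3.142, 0.0, 2.716]
force: [0.3, 0.2, 0.9]
width: -0.0
[493.1  41.1  39.3] [0.3 0.2 0.9] phi 155.759632708444 yaw 155.62117618296563
line 226 170.83630761017773 169.20905542484613 172.4879988266135
index 52 170.36028087000588 169.26451119649585 171.4293310179393
```

```bash

python3 -m jog '{"angular":[[0,0,-0.4],[0,0,-0.4],[0,0,-0.4]],"travel":[[0,-0.03,0],[0,-0.07,0],[0,-0.07,0]],"fingers":[1,1,1]}'; python3 chk.py w6
```

```text
clock: 8.45
eef_pos: [492.8, 40.6, 39.3]
tool_rot: [3.142, 0.0, 2.723]
force: [0.4, 1.6, -0.1]
width: -0.1
[492.8  40.6  39.3] [ 0.4  1.6 -0.1] phi 156.1549017381349 yaw 156.02956743446353
line 227 170.83273543045144 169.18440721247103 172.5538561262172
index 52 170.69777089882493 169.53075261979384 171.80917550734378
```

The offset is 0.13°, about 0.2 mm at the rim. Back off the post, lift, and move to look at the clamp.

```bash

python3 -m jog '{"angular":[[0,0,0],[0,0,0],[0,0,0],[0,0,0],[0,0,0]],"travel":[[0,0.7,0],[0,1.5,0],[0,1.5,-4],[0,1.5,-9],[0,1.5,-14]],"fingers":[1,1,1,1,1]}'
python3 -m jog '{"angular":[[0,0,8],[0,0,16],[0,0,24],[0,0,32],[0,0,40]],"travel":[[-3,-4,-5],[-7,-8,-5],[-11,-13,-5],[-15,-18,-5],[-17.8,-21.5,-5]],"fingers":[1,1,1,1,1]}'
python3 -m jog '{"angular":[[0,0,9],[0,0,18],[0,0,25],[0,0,25],[0,0,25]],"travel":[[0,0,0],[0,0,0],[0,0,0],[0,0,0],[0,0,0]],"fingers":[1,1,1,1,1]}'
python3 - <<'E'
from h import *
import pickle
s=read_state();print(s["eef_pos"],np.degrees(s["tool_rot"]),s["qpos"].round(2))
cm=camera_model("wrist");im=get_image("wrist");pickle.dump((im,cm),open("w7.pkl","wb"));save(im,"w7.png")
for uv in((304,183),):print("purple",onz("scene",uv,10).round(0))
E
```

```text
clock: 9.12
eef_pos: [498.5, 54.9, 180.7]
tool_rot: [-3.141, -0.001, 2.724]
force: [1.1, -0.4, -0.9]
width: 0.3
clock: 9.75
eef_pos: [574.3, -217.2, 229.2]
tool_rot: [-3.141, 0.0, 2.019]
force: [0.4, 0.5, -0.4]
width: 0.1
clock: 10.38
eef_pos: [574.2, -214.0, 229.2]
tool_rot: [-3.141, -0.0, 1.591]
force: [-0.1, 0.5, 0.4]
width: 0.1
[ 574.19721496 -213.96935169  229.24542539] [-1.79985733e+02 -1.43032358e-02  9.11735354e+01] [ 0.62  0.62 -0.51  1.62  0.35  1.    0.02]
purple [ 456. -218.   10.]
```

View pics/w7.png

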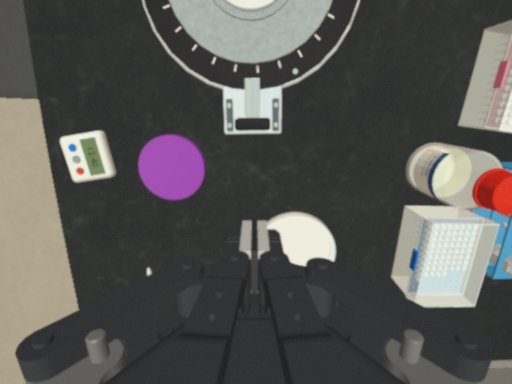

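The view shows the clamp deck at (223–282, 88–134) with the black block at (234–270, 119–130). The purple dish is at (172,167) and the large white one at (302,240).

```bash
python3 - <<'E'
from h import *
import pickle
im,cm=pickle.load(open("w7.pkl","rb"))
for n,uv,z in(("deck l",(224,134),14),("deck r",(282,133.5),14),("deck tl",(223,90),14),("deck tr",(282,89),14),("blk l",(234,124),52),("blk r",(270,124),52),("blk bottomedge",(252,130),52),("purple r",(205,167),15),("white l",(268,235),15),("white c",(302,240),15),("white top",(297,211),15)):
    p=onz("wrist",uv,z,cm); print(n,p.round(1),(p[:2]-C).round(1))
print(rel((566,-205,30)))
save(cv2.resize(im[75:145,205:305],(800,560),interpolation=3),"w7c.png")
E
```

```text
deck l [ 534.9 -175.6   14. ] [ -32.  -183.5]
deck r [ 610.5 -173.5   14. ] [  43.6 -181.4]
deck tl [ 534.2 -121.1   14. ] [ -32.7 -129. ]
deck tr [ 608.  -118.5   14. ] [  41.1 -126.4]
blk l [ 550.7 -160.6   52. ] [ -16.2 -168.5]
blk r [ 592.2 -159.8   52. ] [  25.3 -167.7]
blk bottomedge [ 571.6 -167.1   52. ] [   4.7 -175. ]
purple r [ 509.  -219.7   15. ] [ -57.9 -227.6]
white l [ 597.  -318.1   15. ] [  30.1 -326. ]
white c [ 646.8 -325.2   15. ] [  79.9 -333.1]
white top [ 636.6 -280.3   15. ] [  69.7 -288.2]
[ 0.92 -0.8  19.93]
```

View pics/w7c.png

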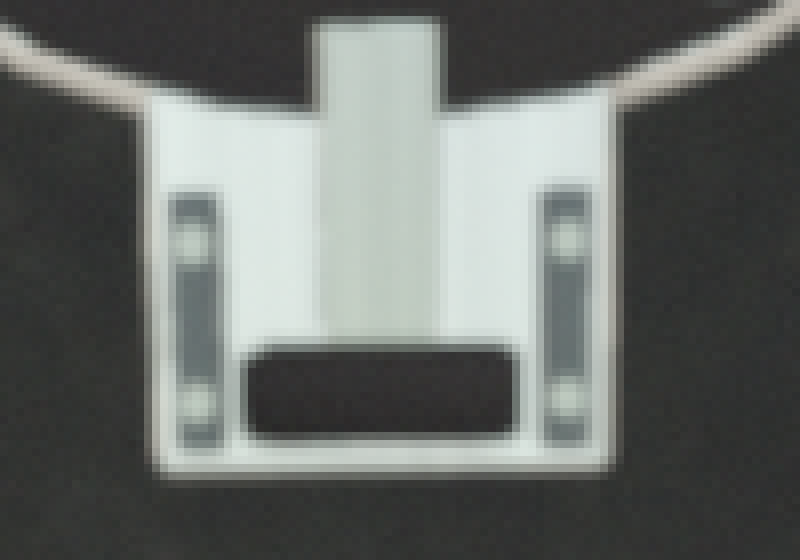

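```bash

python3 -m jog '{"angular":[[0,0,0],[0,0,0],[0,0,0],[0,0,0],[0,0,0]],"travel":[[1.2,-0.2,4],[1.2,-0.2,9],[1.2,-0.2,14],[1.2,-0.2,18],[1.2,-0.2,19.7]],"fingers":[1,1,1,1,1]}'
python3 -m jog '{"angular":[[0,0,0],[0,0,0],[0,0,0],[0,0,0],[0,0,0]],"travel":[[0.4,0,0],[0.8,0,0],[1.2,0,0],[1.6,0,0],[2.0,0,0]],"fingers":[1,1,1,1,1]}'
python3 -m jog '{"angular":[[0,0,0],[0,0,0],[0,0,0],[0,0,0],[0,0,0]],"travel":[[0.2,0,0],[0.4,0,0],[0.6,0,0],[0.8,0,0],[1.0,0,0]],"fingers":[1,1,1,1,1]}'
```

```text
clock: 11.05
eef_pos: [570.5, -202.0, 30.0]
tool_rot: [-3.138, -0.001, 1.59]
force: [-0.5, -0.7, 0.6]
width: -0.1
clock: 11.68
eef_pos: [571.8, -182.2, 32.8]
tool_rot: [3.141, 0.0, 1.589]
force: [-0.3, -0.4, 0.1]
width: -0.1
clock: 12.3
eef_pos: [571.3, -173.1, 32.3]
tool_rot: [-3.141, 0.001, 1.588]
force: [0.3, -3.3, -0.3]
width: 0.0
```

```bash

python3 -m jog '{"angular":[[0,0,0],[0,0,0],[0,0,0],[0,0,0]],"travel":[[0.2,0,0],[0.4,0,0],[0.6,0,0],[0.7,0,0]],"fingers":[1,1,1,1]}'
python3 -m jog '{"angular":[[0,0,0],[0,0,0]],"travel":[[0.15,0,0],[0.25,0,0]],"fingers":[1,1]}'
```

```text
clock: 12.8
eef_pos: [571.1, -165.2, 32.3]
tool_rot: [-3.141, -0.0, 1.589]
force: [-1.5, -3.2, 1.0]
width: -0.1
clock: 13.05
eef_pos: [571.1, -163.1, 32.3]
tool_rot: [-3.141, 0.0, 1.589]
force: [-1.3, -2.8, 0.4]
width: -0.1
```

```bash

python3 -m jog '{"angular":[[0,0,0],[0,0,0]],"travel":[[0.1,0,0],[0.2,0,0]],"fingers":[1,1]}'
```

```text
clock: 13.3
eef_pos: [571.0, -163.1, 32.4]
tool_rot: [-3.141, 0.003, 1.588]
force: [-0.6, -7.7, -0.7]
width: 0.1
```

```bash

python3 -m jog '{"angular":[[0,0,0],[0,0,0],[0,0,0]],"travel":[[0.1,0,0],[0.2,0,0],[0.2,0,0]],"fingers":[1,1,1]}'
python3 -m jog '{"angular":[[0,0,0],[0,0,0],[0,0,0],[0,0,0],[0,0,0]],"travel":[[-1,0,0],[-3,0,0],[-3,0,-4],[-3,0,-10],[-3,0,-16]],"fingers":[1,1,1,1,1]}'
python3 -m jog '{"angular":[[0,0,0],[0,0,0],[0,0,0],[0,0,0]],"travel":[[0,0,-5],[2.5,0,-8],[5,0,-8],[5,0,-8]],"fingers":[1,1,1,1]}'
python3 - <<'E'
from h import *
import pickle
s=read_state();print(s["eef_pos"])
cm=camera_model("wrist");im=get_image("wrist");pickle.dump((im,cm),open("w8.pkl","wb"));sc=get_image("scene");np.save("s8.npy",sc)
a=cv2.resize(im,(470,352)); b=cv2.resize(sc[150:230,180:330],(330,176),interpolation=3)
save(np.hstack([a,cv2.copyMakeBorder(b,0,176,0,0,0)]),"w8.png")
E
```

```text
clock: 13.68
eef_pos: [571.0, -163.0, 32.4]
tool_rot: [-3.141, 0.005, 1.586]
force: [-0.8, -9.8, 0.5]
width: -0.2
clock: 14.3
eef_pos: [571.6, -189.2, 193.8]
tool_rot: [-3.141, -0.002, 1.589]
force: [1.0, -1.3, -0.4]
width: -0.2
clock: 14.8
eef_pos: [571.1, -136.8, 273.0]
tool_rot: [3.14, -0.001, 1.593]
force: [0.3, -0.9, 0.1]
width: -0.0
[ 571.10598813 -136.80140423  273.03713483]
```

View pics/w8.png

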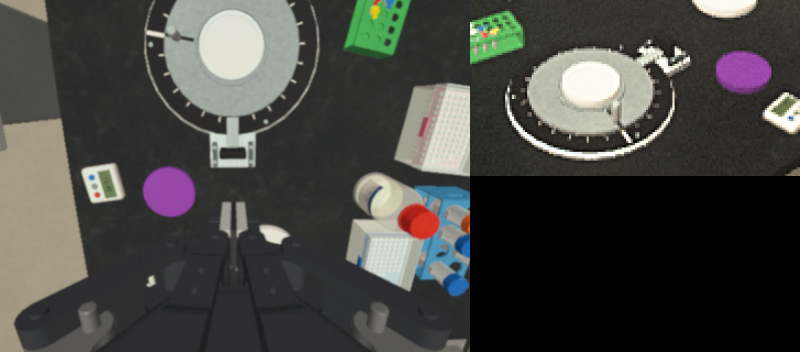

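The shoe is now against the rim, the dish is in its seat, and the index at (180,37) runs into the white line at (152,33). A final numeric check comes before handing in.

```bash
python3 - <<'E'
from h import *
import pickle
im,cm=pickle.load(open("w8.pkl","rb")); g=im.max(2).astype(int); W=[];D=[];c2=[]
for b in range(0,110):
    for a in range(140,235):
        if g[b,a]>140:
            q=onz("wrist",(a,b),18,cm)[:2]-C; r=np.hypot(*q)
            if 106<r<120: W.append(np.degrees(np.arctan2(*q[::-1])))
        elif g[b,a]<110:
            q=onz("wrist",(a,b),26,cm)[:2]-C; r=np.hypot(*q)
            if 88<r<95: D.append(np.degrees(np.arctan2(*q[::-1])))
for n,x in(("line",W),("index",D)): x=np.array(x); x=x[abs(x-171)<6]; print(n,len(x),x.mean().round(2),x.min().round(1),x.max().round(1))
save(cv2.resize(im[10:80,140:240],(800,560),interpolation=3),"w8c.png")
E
```

```text
line 59 170.99 169.2 176.9
index 8 171.22 170.2 171.8
```

View pics/w8c.png

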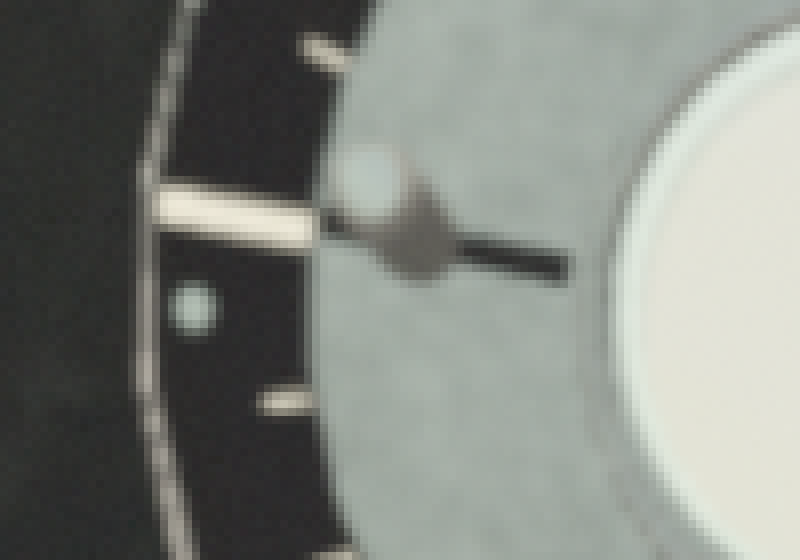

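The long line and the index line are collinear in the crop, with the offset within parallax from the 8 mm step. Handing in.

```bash
python3 -c "
from cell import *
print(finish_job())"
```

```text
the job is handed in; nothing more can be done
None
```

I pushed the dial anticlockwise by its post, about 138°, until the index line met the ring's long line. Then I pushed the clamp block fully in and withdrew the arm. The job was handed in about 15 s into the 69 s allowed.

- **Dial:** just before I backed off the post, the index measured 170.70° against 170.83° for the long line, a difference of 0.13°. After the clamp push, a coarser view from higher up gave 171.2° against 171.0°. The two checks differ in sign, but both put the lines within about 0.25° (0.4 mm at the rim), and the last enlarged picture shows them collinear.
- **Clamp:** the block moved about 15 mm and then stopped dead as the force rose from about 3 N to about 10 N. The last picture shows its shoe against the dial's rim.
- **Surroundings:** the dish is still in its seat. The ring's long line stayed at 171°, as it was before. The timer and the purple dish, the things nearest the clamp, look undisturbed. The pad and tape roll were not in my last pictures, and I did not check the microtube separately. The fingers came down only at the dial and the clamp, and no forces suggested other contact.

I viewed 10 pictures, and no check failed.

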